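Slide the pepper grinder into its collar and shut the gate

ROBOT

A 7-joint arm with a two-finger parallel gripper is mounted at the origin on the work surface. World frame = base frame: x ahead of the robot, y to its left, z up, the work surface at z = 0. Lengths are in m, angles in degrees, forces in N, time in s.
With the tool pointing down it reaches from about 0.425 to 0.875 m from the base axis. Payload 9.9 kg.
Tool frame: the origin (TCP) lies where the fingers leave the gripper's body, on its centre line; the fingertips stand 73 mm ahead of it and the grasp point (between the pads) lies 54 mm ahead of it; z points along the fingers, y is the line along which they close (so a half turn about z gives the same grasp; the last joint's range is limited). The gripper opens to 85 mm and grips with 20 to 120 N. Pads are 22 mm wide; open, the fingers measure 114 mm over their backs; the gripper's body (76 mm by 85 mm) begins 54 mm behind the grasp point. The pads swing forward as they close: fully open they stand 13 mm farther back than shut.
Start: joints at [-72.926, 32.985, 1.427, 82.34, -0.859, 64.687, -3.237], TCP at [0.251, 0.626, 0.304] pointing down, gripper open.
Joint ranges: [-157.87, 157.87], [-19.46, 123.44], [-87.15, 90], [11.01, 140.99], [-62.26, 242.26], [9.8, 113.94], [-161.44, 161.44]. Speed limits (degrees/s): [127.2, 127.2, 172.46, 172.46, 180, 180, 180].

INTERFACE

Orientations are given as [roll, pitch, yaw] about the fixed x, y, z axes, in that order (R = Rz(yaw) Ry(pitch) Rx(roll)).
In Python, from plant import ctrl, vision gives the robot as it stands.
- The arm moves only by the tool jog_arm, never from a script. Its arguments are lists of equal length, an entry for each row: "translation": the shift along the tool's x, y, z in mm, a list of three; "turn": the turn about the tool's z in degrees; "jaw": the finger opening in mm, from 0 to 85.4. A call has 1 to 10 rows; each row shifts and turns the commanded pose from where the row before left it, along the tool's axes as they then stand; what a row does not reach is not made up. A row lasts 1/8 s, in which the tool goes at most 62.5 mm and 10.7 degrees, less where a joint would pass 70% of its speed; a pose out of reach is approached as far as the arm can. A call with a gripper value outside its range is refused whole. The fingers move at their own pace and stop on an object; "grip_force" is the grip in N (left out, the last holds). Time passes only in rows, so rows that do not move let the fingers close. It gives the time, the measured TCP pose, the force, the opening and the grip force at its end, in the units of the state.
- ctrl.sense(): the state, without advancing time (a new reading comes with each control period).
- vision.camera(name): name is "scene" or "top"; returns a dict with "frame" (480x640x3 uint8, red, green, blue), "mtx" (3x3 intrinsics, pixels), "dist_coeffs" ([k1, k2, p1, p2, k3] as OpenCV has them; the pictures are not rectified), "camera_from_world" (4x4, takes a point from world to camera coordinates). Camera axes: x right, y up, looking along -z (the intrinsics and any distortion apply to the point x, -y, -z); pixel columns grow to the right and rows downward; lengths in m; the calibration is good to about 2 mm. A picture is of the moment at which its call begins. There is no depth.
- ctrl.close_job(): hands the job in; it is judged then, once.
The state is a dict: "time": time; "joints": joint angles; "qvel": joint speeds; "tau": joint torques, N m; "position": TCP position; "tool_rot": TCP orientation; "ft_force": force on the tool from outside, world axes, zero at the start; "ft_torque": the same for the moment, N m; "finger_gap": finger opening in m; "gripper_force": force on a finger pad.
Only numpy, scipy, OpenCV 4.12 (cv2) and the standard library are available. Lean on these libraries where they do the work, as an engineer would, in place of code of your own. Each camera call takes 0.05 s, during which the arm holds its last target. There are 200 camera calls.

TASK

Slide the black-topped pepper grinder along the sideboard, kept standing upright and never lifted, through the mouth of the stand's open collar until it is fully home against the back. Then swing the brass gate fully shut across the mouth behind it and let go. Leave the white-topped salt grinder, the cruet and the trivet where they are.

Things in the scene. Friction and masses are not known exactly. Their poses are not given: they have to be found in the camera images.
- pepper: Pepper grinder, BLACK ribbed top and filling, 0.17-0.34 kg, free to slide. Origin: centre of underside, z up. Steel foot 68 mm across, 8 mm high; clear body 52 mm across, 8 to 60 mm up; top 50 mm across (ribs 53) to 80 mm, nut to 86 mm. Pushed on the body 25 to 50 mm up it slides without tipping.
- salt: Salt grinder, the same but with WHITE top and white filling. It stands on the other side; leave it alone. Origin: centre of its underside.
- stand: Fixed dark steel condiment stand, turned up to 15 degrees, all under 20 mm high but hinge post (50 mm high, 15 mm across), gate, cruet at stand y = -122 mm, and carrying loop (102 mm high, x = +52, y = -30 to -95 mm). Origin: table height, centre of its open C-shaped collar. The mouth faces the stand's -x (roughly to the robot); the grinder goes in along +x.
- home (a point): Centre of the collar at table height (= stand's origin), where the centre of the grinder's underside belongs. A lip 12 to 20 mm up, from x = -30 mm and round the back, leaves a slot 59 mm wide for the body and stops it at about x = +1 mm; the foot runs beneath the lip between side walls 74 mm apart.
- gate (a joint): Gate angle, rad: 0 shut (stop; bar across the mouth, along the stand's -y); grows opening clockwise seen from above: pi/2 along -x, pi along +y. Starts at 2.5 to 2.8. Upright hinge, light friction (0.03 N m), stays where left. Brass bar 88 mm long from the hinge, 8 mm thick, 26 to 40 mm up; black knob on it 80 mm from the hinge, top 57 mm up.
- gate_hinge (a point): On the gate's hinge axis, 33 mm above the table; 36 mm to the stand's -x and 54 mm to its +y from the collar's centre. Axes as the stand.
- gate_tip (a point): Free end of the gate bar, on its centre line, 33 mm above the table. Its own +y points from the end to the hinge.
- cruet: Empty clear glass cruet, 62 mm across, 122 mm high, in the stand's closed place. Origin: centre of its underside. Leave it alone.
- trivet: Round stainless trivet lying flat, 176 mm across, 13 mm high, to the left. Origin: centre of its underside. Leave it alone.
- mouth (a point): Entrance of the collar on its centre line at table height, 44 mm to the stand's -x from home. Side walls 20 mm high, 74 mm apart, run from here to the back. Two flared guides 14 mm high open outwards from here to 108 mm apart, 25 mm farther out.

How it is judged (in metres and radians):
On the way:
1. the pepper grinder stands upright, home in the collar (horizontal distance between pepper and home below 0.008 m and angle between pepper's own z axis and vertical below 0.1 rad and value of joint gate above 0.3 rad), for 0.2 s.
At the end, for the whole second after the job is handed in: The pepper grinder stands upright (within 0.1 rad) and at rest on the sideboard with its centre within 8 mm of the collar's centre, the gate is within 0.1 rad of shut, and salt grinder, cruet and trivet are within 20 mm of where they began (horizontal distance between pepper and home below 0.008 m and height (world z) of pepper below 0.006 m and angle between pepper's own z axis and vertical below 0.1 rad and linear speed of pepper below 0.02 m/s and value of joint gate below 0.1 rad and distance of each of salt, cruet, trivet from where it was at the start of the episode below 0.02 m); the robot touches nothing.
It fails at once if the pepper grinder is tipped more than 0.35 rad (angle between pepper's own z axis and vertical above 0.35 rad).
It fails at once if the pepper grinder is lifted more than 15 mm off the sideboard (height (world z) of pepper above 0.015 m).
It fails at once if the salt grinder, the cruet or the trivet is shifted more than 30 mm (distance of any of salt, cruet, trivet from where it was at the start of the episode above 0.03 m).
It also fails if it takes over 64 s, if anything falls off the work surface, if the arm or the gripper's body presses on something with over 40 N, if the wrist force passes 120 N, or if a joint passes its speed limit or range.

## Working session

There is one attempt and no reset: what is moved stays moved. The work goes in short steps, Python scripts to look and compute and a tool call to move; the robot and the scene stay as the last step left them, time stands still between calls to the robot, and variables do not carry over. Pictures are saved under pics/ and viewed, at most 10 in all, crops included, and the job is handed in when it is done.

Besides the shell and the picture viewer there is one more tool, called after "Emit:" as name(argument=value, ...), one argument or row to a line, values as JSON. jog_arm: Moves the arm, as the interface text tells. Its arguments: {"type":"object","properties":{"translation":{"type":"array"},"turn":{"type":"array"},"jaw":{"type":"array"},"grip_force":{"type":"number"}},"required":["translation","turn","jaw"]}

```bash
mkdir -p pics; cat > h.py <<'E'
import numpy as np, cv2
from plant import ctrl, vision
def snap(name,fn):
    c=vision.camera(name); cv2.imwrite('pics/'+fn,c['frame'][:,:,::-1]); np.savez(name+'.npz',**{k:np.array(v) for k,v in c.items()}); return c
def world(c,uv,z):
    p=cv2.undistortPoints(np.array([[uv]],float),np.array(c['mtx'],float),np.array(c['dist_coeffs'],float))[0,0]
    T=np.array(c['camera_from_world']); R=T[:3,:3]; o=-R.T@T[:3,3]
    d=R.T@np.array([p[0],-p[1],-1.]); return o+d*(z-o[2])/d[2]
def proj(c,P):
    T=np.array(c['camera_from_world']); q=T[:3,:3]@np.array(P)+T[:3,3]; q=np.array([[q[0],-q[1],-q[2]]])
    return cv2.projectPoints(q,np.zeros(3),np.zeros(3),np.array(c['mtx'],float),np.array(c['dist_coeffs'],float))[0][0,0]
E
python3 - <<'E'
from h import *
for n in('scene','top'): snap(n,n+'0.png')
s=ctrl.sense(); print(s['time'],s['position'],s['tool_rot'],s['finger_gap'])
E
```

```text
0.1 [0.25137452 0.62611353 0.303124  ] [-1.79912528e+02  4.58856879e-03  1.58126319e+02] 0.0852872014239238
```

View pics/top0.png

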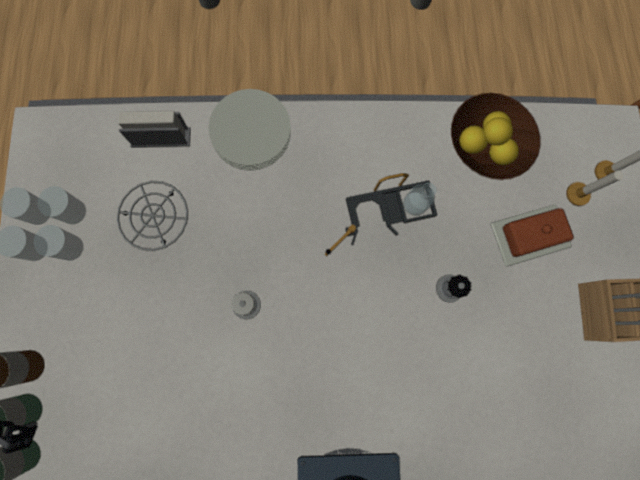

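View pics/scene0.png

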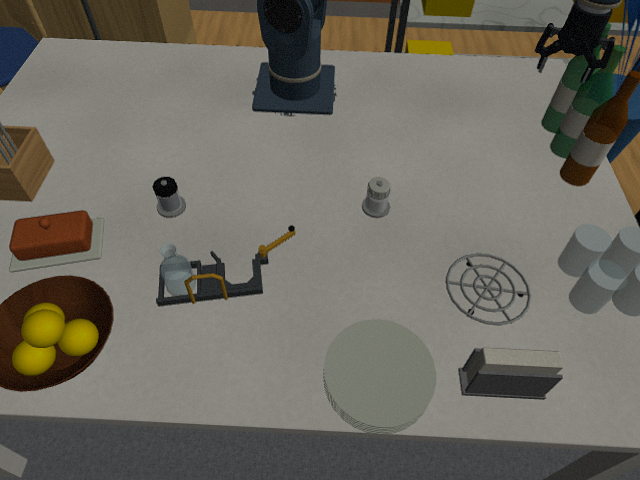

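The top view shows the pepper at about (455,287), the collar at about (372,213), the hinge at about (352,229), the gate knob at (328,252), the cruet at (418,200) and the salt at (245,303). I'll enlarge the area around the stand and pepper.

```bash
python3 - <<'E'
from h import *
f=np.load('top.npz')['frame'][160:310,310:490,::-1]
f=cv2.convertScaleAbs(cv2.resize(f,None,fx=4,fy=4,interpolation=cv2.INTER_CUBIC),alpha=1.5,beta=15)
cv2.imwrite('pics/crop0.png',f)
f=np.load('scene.npz')['frame'][165:315,130:310,::-1]
f=cv2.convertScaleAbs(cv2.resize(f,None,fx=4,fy=4,interpolation=cv2.INTER_CUBIC),alpha=1.5,beta=15)
cv2.imwrite('pics/crop1.png',f)
E
```

```text
(no output)
```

View pics/crop0.png

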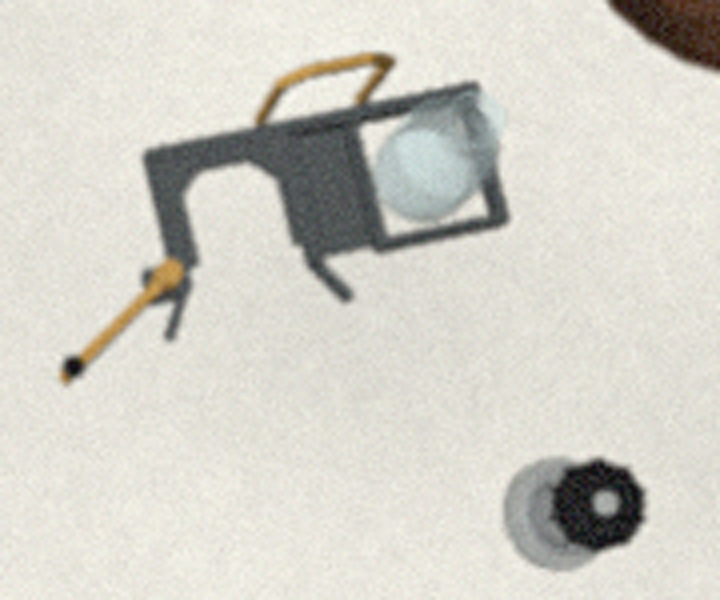

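View pics/crop1.png

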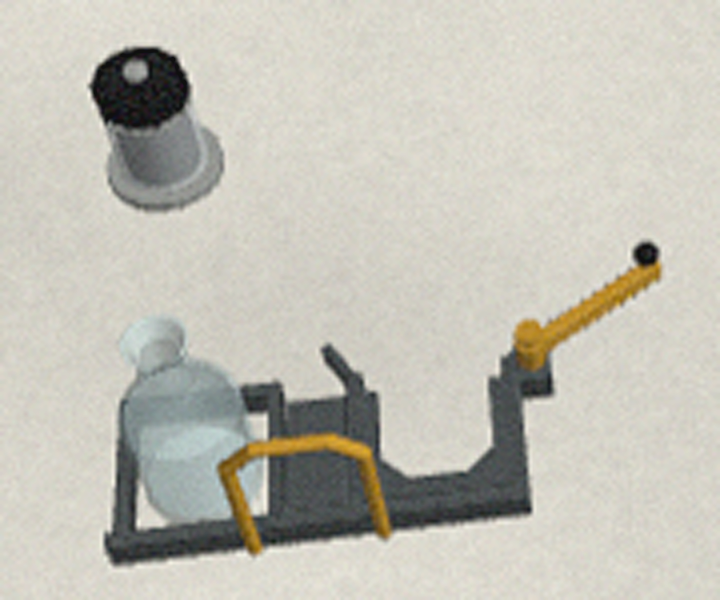

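Crop readings: pepper nut (606,502) and foot centre (558,514) in the top crop. The hinge post top is at (172,271), the knob at (73,366), and the mouth's inner edges at (197,262) and (298,245). The back bar runs from (147,152) to (478,85).

```bash
python3 - <<'E'
from h import *
t=dict(np.load('top.npz'));s=dict(np.load('scene.npz'))
T=lambda x,y,z:world(t,(310+x/4-.4,160+y/4-.4),z)
S=lambda x,y,z:world(s,(130+x/4-.4,165+y/4-.4),z)
p=lambda n,v:print(n,np.round(np.array(v)*1000,1))
p('nutT',T(606,502,.086));p('footT',T(558,514,.006));p('nutS',S(136,69,.086));p('footS',S(165,166,.006))
hT=T(172,271,.05);hS=S(528,328,.05);p('hinge',[hT,hS])
k=[T(73,366,.055),S(646,252,.053)];p('knob',k)
a,b=T(147,152,.02),T(478,85,.02);p('backbar',[a,b]); d=a-b; print('yaw from back bar',np.degrees(np.arctan2(-d[0],d[1])))
a2,b2=S(530,513,.0),S(112,562,.0); d2=a2-b2;print(np.degrees(np.arctan2(-d2[0],d2[1])))
a,b=T(197,262,.02),T(298,245,.02);p('mouth edges',[a,b,(a+b)/2]);print(np.linalg.norm(a-b))
for y in(10,12.,14):
  y=np.radians(y) 
for h in(hT,hS):
 for yd in(-12,-11,-10,10,11,12):
  y=np.radians(yd);R=np.array([[np.cos(y),-np.sin(y)],[np.sin(y),np.cos(y)]]);p(yd,h[:2]+R@[.036,-.054])
E
```

```text
nutT [ 487.4 -258.    86. ]
footT [ 486.7 -257.8    6. ]
nutS [ 486.  -255.8   86. ]
footS [ 488.2 -256.7    6. ]
hinge [[630.  -24.1  50. ]
 [626.4 -21.1  50. ]]
knob [[574.1  35.7  55. ]
 [573.6  37.3  53. ]]
backbar [[ 710.4  -15.8   20. ]
 [ 751.3 -223.6   20. ]]
yaw from back bar 11.136045395968415
11.054948935717894
mouth edges [[ 641.6  -43.4   20. ]
 [ 651.2 -105.3   20. ]
 [ 646.4  -74.3   20. ]]
0.06258294564084471
-12 [654.  -84.4]
-11 [655. -84.]
-10 [656.1 -83.5]
10 [674.8 -71. ]
11 [675.6 -70.2]
12 [676.4 -69.4]
-12 [650.4 -81.4]
-11 [651.5 -80.9]
-10 [652.5 -80.5]
10 [671.3 -68. ]
11 [672.1 -67.2]
12 [672.9 -66.4]
```

Emit:
jog_arm(
  translation=[
    [-45.5, -33, 0],
    [-45.5, -33, 0],
    [-45.5, -33, 0],
    [-45.5, -33, 0],
    [-45.5, -33, 0],
    [-45.5, -33, 0],
    [-45.5, -33, 0],
    [-45.5, -33, 0],
    [-45.5, -33, 0],
    [-45.5, -33, 0],
  ],
  turn=[0, 0, 0, 0, 0, 0, 0, 0, 0, 0],
  jaw=[85, 85, 85, 85, 85, 85, 85, 85, 85, 85],
  grip_force=20,
)

```text
time: 1.35
position: [0.5514, 0.1491, 0.3037]
tool_rot: [-180.0, -0.0, 158.1]
ft_force: [0.8, 0.5, 0.3]
finger_gap: 0.085
gripper_force: 0.0
```

Emit:
jog_arm(
  translation=[
    [0, 0, 0],
    [0, 0, 0],
    [0, 0, 0],
    [0, 0, 0],
    [0, 0, 0],
    [0, 0, 0],
    [0, 0, 0],
    [0, 0, 0],
    [0, 0, 0],
    [0, 0, 0],
  ],
  turn=[10.5, 10.5, 10.5, 10.5, 10.5, 10.5, 10.5, 10.5, 10.5, 10.5],
  jaw=[85, 85, 85, 85, 85, 85, 85, 85, 85, 85],
)

```text
time: 2.6
position: [0.5506, 0.1507, 0.3036]
tool_rot: [-180.0, 0.0, 52.8]
ft_force: [-0.1, -0.1, -0.2]
finger_gap: 0.0852
gripper_force: 0.0
```

Emit:
jog_arm(
  translation=[
    [0, 0, 0],
    [0, 0, 0],
    [0, 0, 0],
    [0, 0, 0],
    [0, 0, 0],
  ],
  turn=[10.5, 10.5, 10.5, 10.5, 0],
  jaw=[85, 85, 85, 85, 85],
)

```text
time: 3.22
position: [0.5505, 0.1509, 0.3034]
tool_rot: [180.0, 0.1, 11.2]
ft_force: [0.6, 0.5, 0.2]
finger_gap: 0.0848
gripper_force: 0.0
```

Emit:
jog_arm(
  translation=[
    [-17.6, 48.5, 0],
    [-17.6, 48.5, 0],
    [-17.6, 48.5, 0],
    [-17.6, 48.5, 0],
    [-17.6, 48.5, 0],
    [-17.6, 48.5, 0],
    [-17.6, 48.5, 0],
    [-17.6, 48.5, 0],
    [0, 0, 50],
    [0, 0, 50],
  ],
  turn=[0, 0, 0, 0, 0, 0, 0, 0, 0, 0],
  jaw=[85, 85, 85, 85, 85, 85, 85, 85, 85, 85],
)

```text
time: 4.47
position: [0.4875, -0.2581, 0.2031]
tool_rot: [180.0, -0.1, 11.3]
ft_force: [1.4, 0.9, 0.1]
finger_gap: 0.0844
gripper_force: 0.0
```

Emit:
jog_arm(
  translation=[
    [0, 0, 0],
    [0, 0, 0],
  ],
  turn=[0, 0],
  jaw=[85, 85],
)

```text
time: 4.72
position: [0.4879, -0.2579, 0.2054]
tool_rot: [179.9, -0.1, 11.2]
ft_force: [-0.4, -0.7, 0.7]
finger_gap: 0.0847
gripper_force: 0.0
```

Emit:
jog_arm(
  translation=[
    [0, 0, 35],
    [0, 0, 35],
    [0, 0, 25],
    [0, 0, 14],
    [0, 0, 0],
    [0, 0, 0],
    [0, 0, 0],
    [0, 0, 0],
    [0, 0, 0],
    [0, 0, 0],
  ],
  turn=[0, 0, 0, 0, 0, 0, 0, 0, 0, 0],
  jaw=[85, 85, 85, 85, 85, 65, 60, 54, 48, 48],
)

```text
time: 5.98
position: [0.4877, -0.2572, 0.0955]
tool_rot: [180.0, -0.0, 11.1]
ft_force: [-0.5, 1.0, 5.5]
finger_gap: 0.0513
gripper_force: 19.8
```

Emit:
jog_arm(
  translation=[
    [0, 0, 0],
    [0, 0, 0],
    [0, 0, 0],
  ],
  turn=[0, 0, 0],
  jaw=[46, 46, 46],
)

```text
time: 6.35
position: [0.4877, -0.2573, 0.0955]
tool_rot: [180.0, -0.0, 11.1]
ft_force: [-0.6, 2.2, 5.9]
finger_gap: 0.0518
gripper_force: 19.8
```

Emit:
jog_arm(
  translation=[
    [13, -18.6, 0],
    [13, -18.6, 0],
    [13, -18.6, 0],
    [13, -18.6, 0],
    [13, -18.6, 0],
    [13, -18.6, 0],
    [13, -18.6, 0],
    [13, -18.6, 0],
    [0, 0, 0],
    [0, 0, 0],
  ],
  turn=[0, 0, 0, 0, 0, 0, 0, 0, 0, 0],
  jaw=[46, 46, 46, 46, 46, 46, 46, 46, 46, 46],
)

```text
time: 7.6
position: [0.562, -0.0898, 0.0956]
tool_rot: [-179.9, -0.1, 11.2]
ft_force: [2.6, 4.5, 4.3]
finger_gap: 0.0512
gripper_force: 21.5
```

```bash
python3 - <<'E'
from h import *
c=snap('top','top1.png')
f=cv2.convertScaleAbs(cv2.resize(c['frame'][160:280,310:450,::-1],None,fx=5,fy=5,interpolation=cv2.INTER_CUBIC),alpha=1.5,beta=15)
cv2.imwrite('pics/crop2.png',f)
print(ctrl.sense()['position'])
E
```

```text
[ 0.56196895 -0.08985303  0.09552869]
```

View pics/crop2.png

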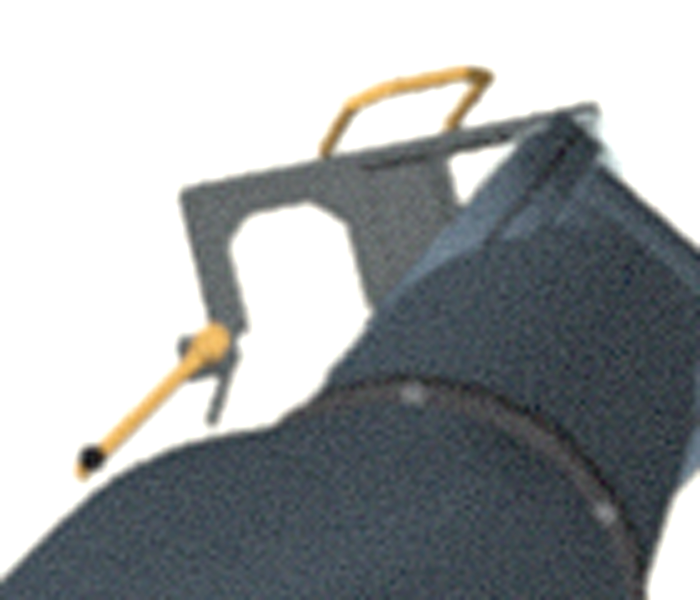

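The arm hides the mouth. Still visible are the collar's inner edges (left (232,245)–(243,325), right (352,222)–(370,305)) and the hinge top at (212,342). The gate hasn't moved. I'll refine the centreline from these.

```bash
python3 - <<'E'
from h import *
t=dict(np.load('top.npz'))
W=lambda x,y,z=.02:world(t,(310+x/5-.4,160+y/5-.4),z)[:2]
y=np.radians(11.1);R=np.array([[np.cos(y),np.sin(y)],[-np.sin(y),np.cos(y)]])
home=np.array([.675,-.069])
for n,p in dict(L1=(232,245),L2=(243,325),R1=(352,222),R2=(370,305)).items(): print(n,np.round(R@(W(*p)-home)*1e3,1))
print('hinge',R@(W(212,342,.05)-home)*1e3)
print('tcp',R@(ctrl.sense()['position'][:2]-home)*1e3)
E
```

```text
L1 [13.3 28.8]
L2 [-26.4  32.8]
R1 [ 12.6 -31.4]
R2 [-29.5 -30. ]
hinge [-36.75589584  54.46045533]
tcp [-114.93120246    1.29803252]
```

Emit:
jog_arm(
  translation=[
    [8, 1.3, 0],
    [8, 0, 0],
    [8, 0, 0],
    [8, 0, 0],
    [8, 0, 0],
    [8, 0, 0],
    [8, 0, 0],
    [0, 0, 0],
  ],
  turn=[0, 0, 0, 0, 0, 0, 0, 0],
  jaw=[46, 46, 46, 46, 46, 46, 46, 46],
)

```text
time: 8.65
position: [0.6153, -0.0825, 0.0955]
tool_rot: [180.0, 0.1, 11.1]
ft_force: [-4.1, -1.6, 8.1]
finger_gap: 0.0514
gripper_force: 21.9
```

Emit:
jog_arm(
  translation=[
    [5, 0, 0],
    [5, 0, 0],
    [5, 0, 0],
    [5, 0, 0],
    [0, 0, 0],
  ],
  turn=[0, 0, 0, 0, 0],
  jaw=[46, 46, 46, 46, 46],
)

```text
time: 9.28
position: [0.6323, -0.0791, 0.0956]
tool_rot: [-179.9, 0.3, 11.0]
ft_force: [-16.2, -0.2, 18.4]
finger_gap: 0.0517
gripper_force: 22.8
```

```bash
python3 - <<'E'
from h import *
c=snap('scene','scene1.png')
f=cv2.convertScaleAbs(cv2.resize(c['frame'][170:310,150:310,::-1],None,fx=4.2,fy=4.2,interpolation=cv2.INTER_CUBIC),alpha=1.6,beta=25)
cv2.imwrite('pics/crop3.png',f)
s=ctrl.sense();print(s['position'],s['ft_force'],s['ft_torque'])
E
```

```text
[ 0.63226679 -0.07915165  0.09567102] [-15.67932588  -1.62276422  18.80567968] [-0.25429037  3.3441709  -0.06629243]
```

View pics/crop3.png

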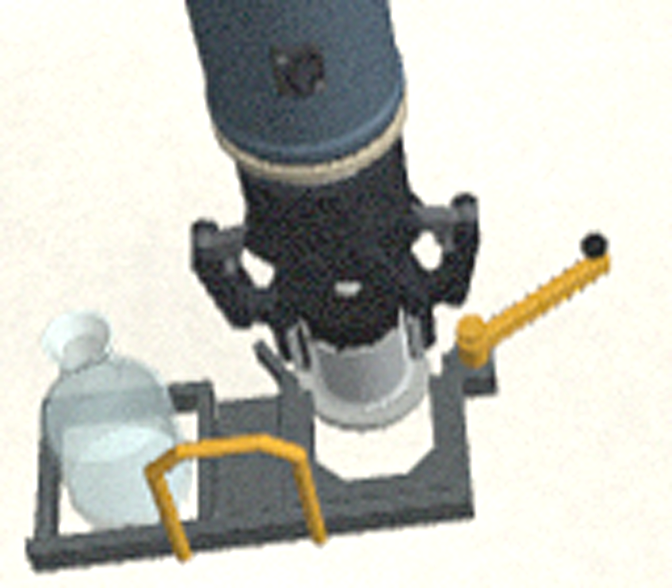

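The grinder stands at the mouth, with its foot front at about (372,420). Both fingertips sit very low, at about (300,370) and (425,355). The blocking force is symmetric, so the tips are probably catching the walls or lip. I'll back off, release, re-grip 13 mm higher and try again.

Emit:
jog_arm(
  translation=[
    [-4, 0, 0],
    [-4, 0, 0],
    [0, 0, 0],
    [0, 0, 0],
    [0, 0, 0],
    [0, 0, -7],
    [0, 0, -6],
    [0, 0, 0],
  ],
  turn=[0, 0, 0, 0, 0, 0, 0, 0],
  jaw=[46, 46, 46, 60, 60, 60, 60, 60],
)

```text
time: 10.32
position: [0.6281, -0.0794, 0.1087]
tool_rot: [180.0, -0.1, 11.1]
ft_force: [0.2, -0.2, 0.3]
finger_gap: 0.0602
gripper_force: 0.0
```

Emit:
jog_arm(
  translation=[
    [0, 0, 0],
    [0, 0, 0],
    [0, 0, 0],
    [0, 0, 0],
  ],
  turn=[0, 0, 0, 0],
  jaw=[50, 46, 46, 46],
)

```text
time: 10.82
position: [0.6279, -0.0794, 0.1083]
tool_rot: [-180.0, -0.0, 11.1]
ft_force: [-0.7, 1.2, 5.8]
finger_gap: 0.0513
gripper_force: 20.1
```

Emit:
jog_arm(
  translation=[
    [5, 0, 0],
    [5, 0, 0],
    [5, 0, 0],
    [5, 0, 0],
    [0, 0, 0],
  ],
  turn=[0, 0, 0, 0, 0],
  jaw=[46, 46, 46, 46, 46],
)

```text
time: 11.45
position: [0.6456, -0.0764, 0.1092]
tool_rot: [-179.9, 0.2, 11.1]
ft_force: [-12.3, 0.0, 21.5]
finger_gap: 0.0512
gripper_force: 24.6
```

```bash
python3 - <<'E'
from h import *
c=snap('scene','scene2.png'); s=ctrl.sense();print(s['position'],s['ft_force'],s['ft_torque'])
f=cv2.convertScaleAbs(cv2.resize(c['frame'][225:295,190:285,::-1],None,fx=8,fy=8,interpolation=cv2.INTER_CUBIC),alpha=1.6,beta=25)
y=np.radians(11.1);R=np.array([[np.cos(y),-np.sin(y)],[np.sin(y),np.cos(y)]]);home=np.array([.675,-.069])
P=lambda xy,z:((proj(c,[*xy,z])-[190,225]+.5)*8).astype(int)
def line(pts,z,col):
    cv2.polylines(f,[np.array([P(p,z) for p in pts])],False,col,1)
a=np.linspace(0,2*np.pi,60);circ=lambda r:[s['position'][:2]+r*np.array([np.cos(t),np.sin(t)]) for t in a]
line(circ(.034),.008,(0,0,255));line(circ(.034),0,(0,0,255));line(circ(.026),.05,(0,160,0))
for sg in(1,-1):
    line([home+R@[-.03,sg*.0295],home+R@[0.005,sg*.0295]],.02,(255,0,0))
    line([home+R@[-.044,sg*.037],home+R@[-.03,sg*.037]],.02,(255,0,255))
cv2.imwrite('pics/crop4.png',f)
E
```

```text
[ 0.64554729 -0.07642679  0.10921042] [-11.70173629   0.49520822  21.00474547] [ 0.09751021  2.64984449 -0.02874237]
```

View pics/crop4.png

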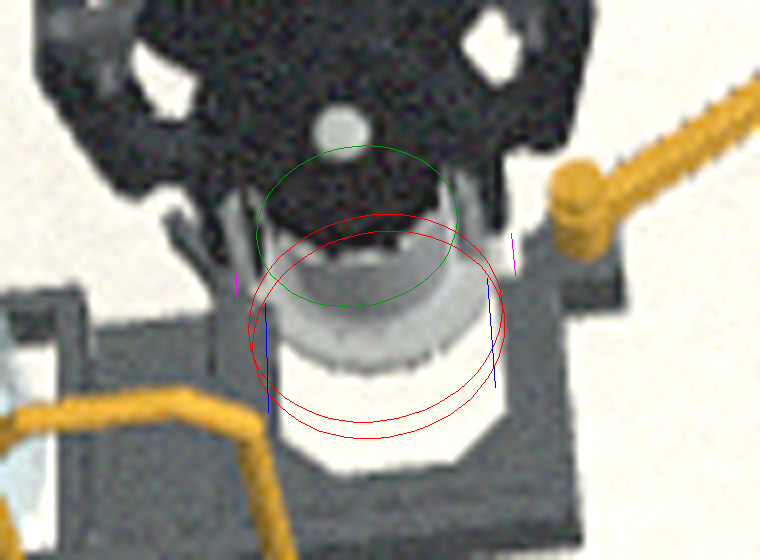

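The overlay shows the grinder lagging: its foot front is at (372,375) against about 430 predicted, and the nut is at (343,132). It's slipping back in the pads, so I'll compute its real pose and tilt.

```bash
python3 - <<'E'
from h import *
c=dict(np.load('scene.npz'));home=np.array([.675,-.069])
y=np.radians(11.1);R=np.array([[np.cos(y),np.sin(y)],[-np.sin(y),np.cos(y)]])
W=lambda u,v,z:np.round(R@(world(c,(190+u/8-.5,225+v/8-.5),z)[:2]-home)*1e3,1)
print('nut',W(343,132,.086),'foot front bottom',W(372,375,0),'foot L/R at .006',W(262,290,.006),W(496,290,.006))
print('lip L,R inner',W(280,380,.02),W(500,380,.02),'back',W(400,470,.012), 'hinge',W(580,180,.05))
print('tcp',R@(np.array([.6455,-.0764])-home)*1e3)
E
```

```text
nut [-33.6  -0.9] foot front bottom [-16.8  -4.1] foot L/R at .006 [-44.5 -32. ] [-36.  31.]
lip L,R inner [ -4.9 -26.3] [ 3.  30.9] back [22.2  2.9] hinge [-37.3  57.2]
tcp [-30.37279614  -1.5821677 ]
```

```bash
python3 - <<'E'
from h import *
c=dict(np.load('scene.npz'))
y=np.radians(11.1);R=np.array([[np.cos(y),-np.sin(y)],[np.sin(y),np.cos(y)]]);tcp=np.array([.6455,-.0764])
for z in(.024,.028,.036,.044):
  print(z,[np.round((proj(c,[*(tcp+R@[.011,yy]),z])-[190,225]+.5)*8) for yy in(-.040,-.026,.026,.040)])
E
```

```text
0.024 [array([218., 333.]), array([272., 327.]), array([469., 305.]), array([522., 299.])]
0.028 [array([216., 324.]), array([270., 318.]), array([468., 296.]), array([521., 290.])]
0.036 [array([212., 307.]), array([266., 301.]), array([465., 279.]), array([518., 273.])]
0.044 [array([207., 289.]), array([261., 283.]), array([462., 261.]), array([515., 256.])]
```

Emit:
jog_arm(
  translation=[
    [-3, 0, 0],
    [-3, 0, 0],
    [0, 0, 0],
    [0, 0, 0],
    [0, 0, 0],
  ],
  turn=[0, 0, 0, 0, 0],
  jaw=[46, 46, 56, 60, 60],
)

```text
time: 12.12
position: [0.6414, -0.0765, 0.1076]
tool_rot: [-180.0, 0.0, 11.1]
ft_force: [-0.8, -0.0, 0.1]
finger_gap: 0.06
gripper_force: 0.0
```

Emit:
jog_arm(
  translation=[
    [0, 0, -10],
    [0, 0, -20],
    [0, 0, -30],
    [0, 0, -30],
    [-30, 0, 0],
    [-40, 0, 0],
    [0, 0, 0],
    [0, 0, 0],
  ],
  turn=[0, 0, 0, 0, 0, 0, 0, 0],
  jaw=[62, 62, 62, 62, 30, 0, 0, 0],
)

```text
time: 13.12
position: [0.5736, -0.09, 0.1991]
tool_rot: [180.0, -0.1, 11.1]
ft_force: [0.7, -0.7, -0.7]
finger_gap: 0.0
gripper_force: 0.0
```

```bash
python3 - <<'E'
from h import *
c=snap('scene','scene3.png'); s=ctrl.sense();print(s['position'],s['ft_force'],s['finger_gap'])
f=cv2.convertScaleAbs(cv2.resize(c['frame'][205:295,180:290,::-1],None,fx=6.5,fy=6.5,interpolation=cv2.INTER_CUBIC),alpha=1.6,beta=25)
cv2.imwrite('pics/crop5.png',f)
E
```

```text
[ 0.5739099  -0.08989488  0.19879949] [-0.25729206 -0.03875572 -0.13719105] 0.000125583309228912
```

View pics/crop5.png

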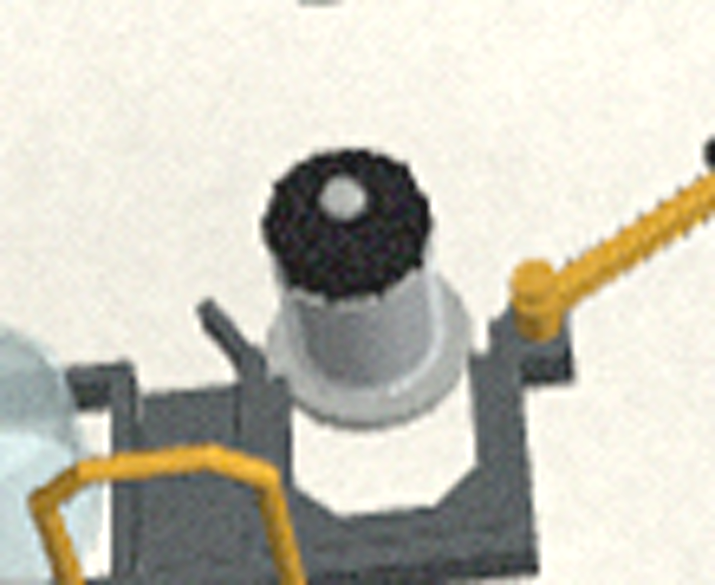

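The grinder stands upright in the mouth: nut (343,197), foot front (370,430), lip edges (292,420) and (473,420).

```bash
python3 - <<'E'
from h import *
c=dict(np.load('scene.npz'));home=np.array([.675,-.069])
y=np.radians(11.1);R=np.array([[np.cos(y),np.sin(y)],[-np.sin(y),np.cos(y)]])
W=lambda u,v,z:np.round(R@(world(c,(180+u/6.5-.5,205+v/6.5-.5),z)[:2]-home)*1e3,1)
print('nut',W(343,197,.086),'foot front',W(370,430,0),'foot sides',W(268,340,.006),W(472,325,.006),'lip',W(292,420,.02),W(473,420,.02))
print('tcp',R@(ctrl.sense()['position'][:2]-home)*1e3)
E
```

```text
nut [-49.7  -0.5] foot front [-18.6  -3.1] foot sides [-55.6 -35. ] [-52.6  33.3] lip [-12.2 -26.3] [-4.3 31.9]
tcp [-103.22169734   -1.04192251]
```

Emit:
jog_arm(
  translation=[
    [0, 0, 35],
    [0, 0, 35],
    [0, 0, 24],
    [0, 0, 10],
    [4, 0, 0],
    [4, 0, 0],
    [4, 0, 0],
    [0, 0, 0],
  ],
  turn=[0, 0, 0, 0, 0, 0, 0, 0],
  jaw=[0, 0, 0, 0, 0, 0, 0, 0],
)

```text
time: 14.18
position: [0.5853, -0.0876, 0.0944]
tool_rot: [180.0, -0.1, 11.2]
ft_force: [0.2, -0.3, 0.1]
finger_gap: -0.0001
gripper_force: 0.0
```

Emit:
jog_arm(
  translation=[
    [3, 0, 0],
    [3, -0.5, 0],
    [3, -0.5, 0],
    [3, -0.5, 0],
    [3, 0, 0],
    [3, 0, 0],
    [0, 0, 0],
  ],
  turn=[0, 0, 0, 0, 0, 0, 0],
  jaw=[0, 0, 0, 0, 0, 0, 0],
)

```text
time: 15.05
position: [0.6023, -0.0827, 0.0938]
tool_rot: [180.0, -0.0, 11.1]
ft_force: [-0.7, 0.3, 0.4]
finger_gap: -0.0
gripper_force: 0.0
```

Emit:
jog_arm(
  translation=[
    [3, 0, 0],
    [3, 0, 0],
    [3, 0, 0],
    [3, 0, 0],
    [3, 0, 0],
    [3, 0, 0],
    [3, 0, 0],
    [3, 0, 0],
    [3, 0, 0],
    [0, 0, 0],
  ],
  turn=[0, 0, 0, 0, 0, 0, 0, 0, 0, 0],
  jaw=[0, 0, 0, 0, 0, 0, 0, 0, 0, 0],
)

```text
time: 16.3
position: [0.6288, -0.0776, 0.0939]
tool_rot: [180.0, -0.0, 11.1]
ft_force: [0.0, -0.3, -1.2]
finger_gap: 0.0001
gripper_force: 0.0
```

Emit:
jog_arm(
  translation=[
    [2, 0, 0],
    [2, 0, 0],
    [2, 0, 0],
    [1, 0, 0],
    [0, 0, 0],
  ],
  turn=[0, 0, 0, 0, 0],
  jaw=[0, 0, 0, 0, 0],
)

```text
time: 16.92
position: [0.6354, -0.0763, 0.0939]
tool_rot: [180.0, -0.0, 11.1]
ft_force: [-0.2, -0.6, -0.3]
finger_gap: -0.0002
gripper_force: 0.0
```

Emit:
jog_arm(
  translation=[
    [1, 0, 0],
    [1, 0, 0],
    [1, 0, 0],
    [0, 0, 0],
  ],
  turn=[0, 0, 0, 0],
  jaw=[0, 0, 0, 0],
)

```text
time: 17.42
position: [0.6384, -0.0757, 0.0939]
tool_rot: [180.0, -0.0, 11.1]
ft_force: [-0.4, -0.1, -0.0]
finger_gap: -0.0
gripper_force: 0.0
```

Emit:
jog_arm(
  translation=[
    [1, 0, 0],
    [1, 0, 0],
    [0, 0, 0],
  ],
  turn=[0, 0, 0],
  jaw=[0, 0, 0],
)

```text
time: 17.8
position: [0.6403, -0.0753, 0.0939]
tool_rot: [180.0, 0.0, 11.1]
ft_force: [-1.0, 0.2, -0.6]
finger_gap: -0.0004
gripper_force: 0.1
```

Emit:
jog_arm(
  translation=[
    [1, 0, 0],
    [1, 0, 0],
    [0, 0, 0],
  ],
  turn=[0, 0, 0],
  jaw=[0, 0, 0],
)

```text
time: 18.18
position: [0.6409, -0.0754, 0.0938]
tool_rot: [-180.0, 0.1, 11.1]
ft_force: [-6.9, -0.7, 4.4]
finger_gap: -0.0001
gripper_force: 1.5
```

Emit:
jog_arm(
  translation=[
    [1, 0, 0],
    [0.5, 0, 0],
    [0, 0, 0],
  ],
  turn=[0, 0, 0],
  jaw=[0, 0, 0],
)

```text
time: 18.55
position: [0.6411, -0.0755, 0.0937]
tool_rot: [-179.9, 0.3, 11.0]
ft_force: [-11.4, -1.6, 7.5]
finger_gap: 0.0002
gripper_force: 2.6
```

Emit:
jog_arm(
  translation=[
    [-4, 0, 0],
    [-10, 0, 0],
    [-25, 0, 0],
    [-28, 0, 0],
    [0, 0, -40],
    [0, 0, -40],
    [20, -41, 0],
    [21, -41, 0],
    [21, -40, 0],
    [0, 0, 0],
  ],
  turn=[0, 0, 0, 0, 0, 0, 0, 0, 0, 0],
  jaw=[0, 0, 0, 0, 0, 0, 0, 0, 0, 0],
)

```text
time: 19.8
position: [0.6159, 0.0491, 0.1733]
tool_rot: [-179.9, -0.1, 11.5]
ft_force: [-0.3, -0.6, 0.2]
finger_gap: 0.0002
gripper_force: 0.0
```

```bash
python3 - <<'E'
from h import *
c=snap('scene','scene4.png'); s=ctrl.sense();home=np.array([.675,-.069])
f=cv2.convertScaleAbs(cv2.resize(c['frame'][195:305,165:325,::-1],None,fx=5,fy=5,interpolation=cv2.INTER_CUBIC),alpha=1.6,beta=25)
cv2.imwrite('pics/crop6.png',f)
y=np.radians(11.1);R=np.array([[np.cos(y),np.sin(y)],[-np.sin(y),np.cos(y)]])
p=R@(s['position'][:2]-home)*1e3;print('tcp',p,s['position'][2],s['tool_rot'])
def C(g,r=58,e=0):
  g=np.radians(g);u=np.array([-np.sin(g),-np.cos(g)]);t=np.array([np.cos(g),-np.sin(g)])
  return np.array([-36,54])+r*u-t*(4+11*abs(t[0])+14.5*abs(t[1])+e)
q=C(148,e=14);print('entry',q)
for g in(140,130,120,110,100,90,80,70,60,50,40,30,20,10,0):
  n=C(g);d=n-q;print(g,np.round(n,1),'tool',np.round(d*[1,-1],1));q=n
E
```

```text
tcp [-36.35655477 124.47727283] 0.17360083622607503 [-1.79978515e+02 -2.48501136e-02  1.13408087e+01]
entry [-37.04315345 121.74051277]
140 [-56.6 112.4] tool [-19.6   9.3]
130 [-66.2 108.3] tool [-9.6  4.1]
120 [-75.2 102.1] tool [-9.   6.2]
110 [-83.2  93.9] tool [-8.   8.2]
100 [-89.6  84. ] tool [-6.4 10. ]
90 [-94.   72.5] tool [-4.4 11.5]
80 [-96.6  63.8] tool [-2.6  8.7]
70 [-97.8  54.3] tool [-1.2  9.6]
60 [-97.3  44.1] tool [ 0.6 10.2]
50 [-94.7  33.7] tool [ 2.6 10.4]
40 [-89.9  23.5] tool [ 4.7 10.2]
30 [-83.   14.2] tool [6.9 9.4]
20 [-74.    6.1] tool [9.  8.1]
10 [-63.2  -0.1] tool [10.8  6.2]
0 [-51.  -4.] tool [12.2  3.9]
```

View pics/crop6.png

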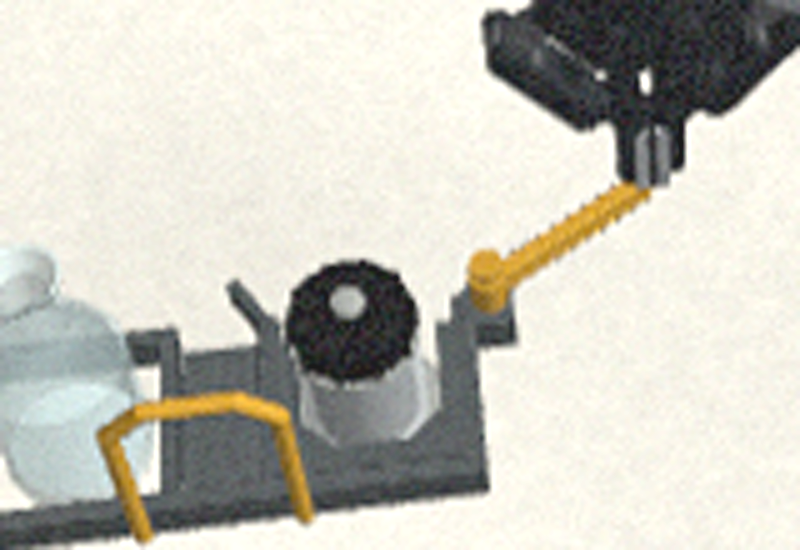

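The grinder is home against the back (nut at (348,302)) and the gate is still open. The closed fingertips, at (650,180), are above the clear area beside the bar. Next I'll descend and swing the gate.

Emit:
jog_arm(
  translation=[
    [-0.5, 2.7, 30],
    [0, 0, 30],
    [0, 0, 8],
    [-10, 4.6, 0],
    [-9.6, 4.7, 0],
    [-9.6, 4.1, 0],
    [-9, 6.2, 0],
    [-8, 8.2, 0],
    [-6.4, 10, 0],
    [0, 0, 0],
  ],
  turn=[0, 0, 0, 0, 0, 0, 0, 0, 0, 0],
  jaw=[0, 0, 0, 0, 0, 0, 0, 0, 0, 0],
)

```text
time: 21.1
position: [0.5704, -0.0075, 0.1061]
tool_rot: [180.0, 0.0, 11.0]
ft_force: [-1.6, -0.2, 5.0]
finger_gap: -0.0002
gripper_force: 2.4
```

Emit:
jog_arm(
  translation=[
    [-4.4, 11.5, 0],
    [-2.6, 8.7, 0],
    [-1.2, 9.6, 0],
    [0.6, 10.2, 0],
    [2.6, 10.4, 0],
    [4.7, 10.2, 0],
    [0, 0, 0],
  ],
  turn=[0, 0, 0, 0, 0, 0, 0],
  jaw=[0, 0, 0, 0, 0, 0, 0],
)

```text
time: 21.98
position: [0.5821, -0.067, 0.1055]
tool_rot: [179.9, 0.1, 11.0]
ft_force: [-1.1, 0.6, -0.2]
finger_gap: -0.0004
gripper_force: 0.0
```

```bash
cat >> h.py <<'E'
def gate(fn):
    home=np.array([.675,-.069]);y=np.radians(11.1);R=np.array([[np.cos(y),-np.sin(y)],[np.sin(y),np.cos(y)]])
    for n in('scene','top'):
        c=snap(n,n+fn);h=cv2.cvtColor(c['frame'],cv2.COLOR_RGB2HSV)
        m=((h[...,0]>12)&(h[...,0]<28)&(h[...,1]>120)&(h[...,2]>60)).astype(float)
        r=[]
        for g in range(-5,160,5):
            a=np.radians(g);u=np.array([-np.sin(a),-np.cos(a)])
            px=[proj(c,[*(home+R@(np.array([-.036,.054])+k*u)),.038]).round().astype(int) for k in np.linspace(.02,.075,20)]
            r.append((round(np.mean([m[q[1],q[0]] for q in px]),2),g))
        print(n,sorted(r)[::-1][:4])
    s=ctrl.sense();print('tcp',R.T@(s['position'][:2]-home)*1e3,s['position'][2],s['ft_force'])
E
python3 -c "
from h import *
gate('5.png')"
```

```text
scene [(np.float64(1.0), 45), (np.float64(0.9), 40), (np.float64(0.4), 50), (np.float64(0.25), 35)]
top [(np.float64(0.0), 155), (np.float64(0.0), 150), (np.float64(0.0), 145), (np.float64(0.0), 140)]
tcp [-91.04227695  21.00451591] 0.10540780898864266 [ 0.25290563 -0.47283352 -0.24833822]
```

Emit:
jog_arm(
  translation=[
    [7.5, 7.5, 0],
    [9, 7.5, 0],
    [10.8, 6, 0],
    [6, 2.5, 0],
    [4, 1, 0],
    [0, 0, 0],
  ],
  turn=[0, 0, 0, 0, 0, 0],
  jaw=[0, 0, 0, 0, 0, 0],
)

```text
time: 22.82
position: [0.6239, -0.0822, 0.1058]
tool_rot: [180.0, -0.0, 11.1]
ft_force: [-0.4, -0.5, 0.7]
finger_gap: 0.0002
gripper_force: 0.0
```

Emit:
jog_arm(
  translation=[
    [1.5, 0, 0],
    [1.5, 0, 0],
    [0, 0, 0],
  ],
  turn=[0, 0, 0],
  jaw=[0, 0, 0],
)

```text
time: 23.2
position: [0.6263, -0.0818, 0.1059]
tool_rot: [-180.0, 0.0, 11.1]
ft_force: [-1.6, 0.3, 1.5]
finger_gap: 0.0002
gripper_force: 1.0
```

```bash
python3 -c "
from h import *
gate('6.png')"
```

```text
scene [(np.float64(0.25), 5), (np.float64(0.2), 10), (np.float64(0.2), 0), (np.float64(0.2), -5)]
top [(np.float64(0.0), 155), (np.float64(0.0), 150), (np.float64(0.0), 145), (np.float64(0.0), 140)]
tcp [-50.26097209  -3.12554632] 0.10586752289701051 [-2.19062456 -0.39910781  1.96623891]
```

Emit:
jog_arm(
  translation=[
    [1, 0, 0],
    [1, 0, 0],
    [0, 0, 0],
  ],
  turn=[0, 0, 0],
  jaw=[0, 0, 0],
)

```text
time: 23.68
position: [0.6268, -0.0817, 0.1057]
tool_rot: [-179.9, 0.2, 11.1]
ft_force: [-8.1, -1.1, 4.2]
finger_gap: -0.0001
gripper_force: 4.4
```

Emit:
jog_arm(
  translation=[
    [1, 0, 0],
    [0, 0, 0],
  ],
  turn=[0, 0],
  jaw=[0, 0],
)

```text
time: 23.92
position: [0.627, -0.0817, 0.1057]
tool_rot: [-179.9, 0.3, 11.1]
ft_force: [-12.2, -1.2, 7.3]
finger_gap: -0.0003
gripper_force: 5.9
```

It's at the stop. I'll back away, lift clear and check.

Emit:
jog_arm(
  translation=[
    [-4, 0, 0],
    [-12, 0, 0],
    [-35, 0, 0],
    [-40, 0, 0],
    [0, 0, -50],
    [-10, 50, -50],
    [0, 60, 0],
    [0, 60, 0],
    [0, 60, 0],
    [0, 0, 0],
  ],
  turn=[0, 0, 0, 0, 0, 0, 0, 0, 0, 0],
  jaw=[0, 0, 0, 0, 0, 0, 0, 0, 0, 0],
)

```text
time: 25.18
position: [0.5733, -0.326, 0.2001]
tool_rot: [179.8, -0.0, 10.8]
ft_force: [-0.3, 0.7, -0.7]
finger_gap: -0.0
gripper_force: 0.0
```

```bash
python3 - <<'E'
from h import *
gate('7.png')
a=cv2.imread('pics/scene7.png')[225:300,175:285];b=cv2.imread('pics/top7.png')[165:240,335:445]
e=lambda i:cv2.convertScaleAbs(cv2.resize(i,None,fx=3.6,fy=3.6,interpolation=cv2.INTER_CUBIC),alpha=1.5,beta=20)
cv2.imwrite('pics/fin.png',np.hstack([e(a),e(b)]))
E
```

```text
scene [(np.float64(0.25), 5), (np.float64(0.2), 10), (np.float64(0.2), 0), (np.float64(0.2), -5)]
top [(np.float64(1.0), 0), (np.float64(0.4), -5), (np.float64(0.2), 5), (np.float64(0.05), 10)]
tcp [-147.23102666 -227.30442892] 0.19934334867264597 [-0.73844855  0.57312726 -0.14813363]
```

View pics/fin.png

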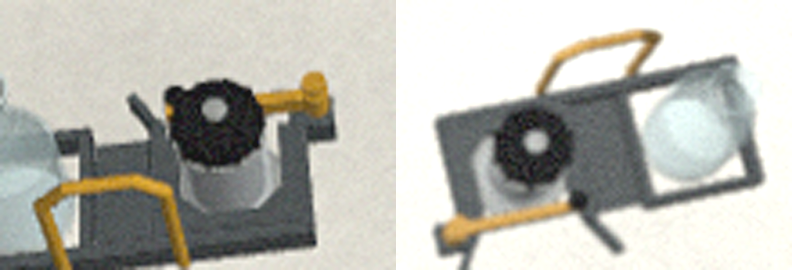

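The gate lies across the mouth (knob at (578,200) in the right half) and the pepper stands in the collar, with its nut at (537,142). I'll check the nut position, then hand in.

```bash
python3 - <<'E'
from h import *
t=dict(np.load('top.npz'));s=dict(np.load('scene.npz'));home=np.array([.675,-.069])
y=np.radians(11.1);R=np.array([[np.cos(y),np.sin(y)],[-np.sin(y),np.cos(y)]])
a=R@(world(t,(335+141/3.6-.4,165+142/3.6-.4),.086)[:2]-home)*1e3
b=R@(world(s,(175+213/3.6-.4,225+109/3.6-.4),.086)[:2]-home)*1e3
print(a,b)
if max(abs(a).max(),abs(b).max())<6: print(ctrl.close_job())
E
```

```text
[ 0.79255012 -1.12696782] [1.68096828 0.55724614]
the job is handed in; nothing more can be done
None
```

The job is handed in at about 25 s: the pepper grinder stands upright in the collar, measured within about 2 mm of its centre. The brass gate is shut to its stop, the arm is clear, and the salt, cruet and trivet were never touched; along the way, a gripped push tipped the pepper about 0.2 rad (fail limit 0.35), so I finished by pushing with closed fingers.

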